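# Hang up the small pail by its bail

### The arm

A 6-joint arm with a two-finger parallel gripper is mounted at the origin on the work surface. World frame = base frame: x ahead of the robot, y to its left, z up, the work surface at z = 0. Lengths are in mm, angles in rad, forces in N, time in s.
With the tool pointing down it reaches from about 275 to 825 mm from the base axis. Payload 5.2 kg.
Tool frame: the origin (TCP) lies at the very end of the fingers, on their centre line; the grasp point (between the pads) lies 19 mm behind it; z points along the fingers, y is the direction in which the jaws open and shut (so a half turn about z gives the same grasp; the last joint's range is limited). The gripper opens to 93 mm and grips with 3 to 60 N. Pads are 15 mm wide; open, the fingers measure 128 mm over their backs; the gripper's body (75 mm by 188 mm) begins 65 mm behind the grasp point.
Start: joints at [-1.367, 0.259, 1.535, -0, 1.348, -0.203], TCP at [217.641, -505.111, 218.653] pointing down, gripper open.
Joint ranges: [-3.14, 3.14], [-0.91, 2.08], [0.19, 2.58], [-1.22, 4.36], [0.22, 2.71], [-3.12, 3.12]. Speed limits (rad/s): [2.57, 2.57, 3.14, 3.14, 3.14, 3.14].

### API

Orientations are given as [roll, pitch, yaw] about the fixed x, y, z axes, in that order (R = Rz(yaw) Ry(pitch) Rx(roll)).
In Python, from bench import robot gives the robot as it stands. The module is installed in compiled form; this text tells all that it offers. Calls block until the motion is done:
- robot.move_ptp(position, orientation): joint-space move of the TCP to a pose.
- robot.move_linear(position, ori=None, speed=150, f_stop=None): straight line of the TCP; ori=None keeps the orientation; speed is the mean speed in mm/s. With f_stop (N) it stops when the force on the tool has changed by that much, and returns True; else False.
- robot.move_j(angles): joint-space move.
- robot.move_gripper(opening): opening from 0.0 (shut) to 1.0 (fully open); the grip force is fixed at half the most; returns when the fingers have stopped.
- robot.sleep(seconds).
- robot.inverse_kinematics(position, orientation): joint angles nearest the present ones, or None.
- robot.get_image(name): name is "side" or "top" or "wrist"; returns a dict with "img" (400x640x3 uint8, blue, green, red), "fovy" (degrees; the focal length in pixels is half the picture's height over the tangent of half this angle, whatever the lens; pixels are square), "cx", "cy" (the principal point, pixels), "eye" and "orientation" of the camera in the world. Camera axes: x right, y down, z forward; pixel columns grow to the right and rows downward; lengths in mm; the calibration is good to about 2 mm. A picture is of the moment at which its call begins. There is no depth.
A pose or a line that the arm cannot do raises robot.MotionError and nothing moves.
- robot.hand_in(): hands the job in, once; it reports no verdict.
Readings, each from a call of its own:
- robot.current_t(): time.
- robot.current_qpos(): joint angles.
- robot.current_joint_vel(): joint speeds.
- robot.current_joint_efforts(): joint torques, N m.
- robot.current_tcp_pos(): TCP position.
- robot.current_eef_rot(): TCP orientation.
- robot.current_contact_force(): force on the tool from outside, world axes, zero at the start.
- robot.current_ft_torque(): the same for the moment, N m.
- robot.current_gripper_width(): opening from 0.0 (shut) to 1.0 (fully open).
Only numpy, scipy, OpenCV 4.12 (cv2) and the standard library are available. Lean on these libraries where they do the work, as an engineer would, in place of code of your own. Each camera call takes 0.05 s, during which the arm holds its last target.

### The job

The small steel pail's bail is folded down at its side. Swing the bail upright while the pail stays standing on the counter, then carry the pail by the bail and hang it on the stand's hook, with the bump in the middle of the bail sitting in the hook. Lower it gently by feel until the hook carries its weight, without pressing down hard; only then let go, and leave it hanging quietly; leave the other things where they are.

Things in the scene. Friction and masses are not known exactly. Their poses are not given: they have to be found in the camera images.
- pail: Small open stainless pail, empty, loose on the counter: 82 mm tall, 120 mm across the rim, 96 mm across the foot, wall 3 mm, 0.28 to 0.45 kg with its bail. Origin: centre of its underside; z up; y along the bail's hinge axis, 72 mm above the underside; the folded bail sticks out towards -x.
- bail (a joint): Angle of the pail's swing bail: 0 = folded level along the pail's -x, 1.571 = upright, stops at 0 and 3.0. The hinge is a little stiff (about 0.02 N m), so it stays where left. Bail: flat bent 8 mm round steel bar; ends at the hinge, 68 mm either side of the middle along the pail's y; legs; top bar. Folded, the top bar is only about 14 mm clear of the rim.
- bail_top (a point): Centre line of the bail's bar at the crown of its middle bump, 87 mm from the hinge axis. The bump is 9 mm high, 10 mm wide at the crown, 28 mm at its foot; beside it the top bar is straight, from 14 to 48 mm either side of the middle, centre line 78 mm from the hinge axis: room for a gripper beside the hook. Only 64 mm lie between this bar (upright) and the rim: the hook must pass between them.
- stand: Hook stand fixed to the counter: dark steel base plate 130 x 110 x 10 mm (under and behind the seat), flat post 16 x 24 mm, 260 mm tall, front face 95 mm behind the seat. Hook: one 10 mm round bar from the post, with an upturned tip. Origin: on the counter below the seat; z up, x from seat to post; the hook points along -x.
- seat (a point): Nominal hook seat (bar's centre line), 215 mm up, fixed to the stand, same axes. Slotted bracket: the REAL seat is up to 12 mm higher or lower, unmeasured, so find it by touch; it yields 1 mm per 6 N. Flat from 12 mm behind to 10 mm in front; the tip stands 22 mm in front, its top 19 mm above the real seat. The hung bump's centre line is 9 mm above the real seat.
- teapot: Bystander: loose stainless teapot, about 125 mm across and 98 mm tall, with a spout and black handle; origin centre of its underside.
- saucers: Bystander: stack of white saucers, 156 mm across, 84 mm tall; origin centre of its underside.
- jar: Bystander: glass jar with a metal cap, 70 mm across, 110 mm tall; origin centre of its underside.
Not all that is in view belongs to the job. Leave any yellow look-alike of the pail alone. Leave any red look-alike of the stand alone.

How it is judged:
By the outcome, as a careful person would: the job done as asked, in the order asked, and still so for the second after the job is handed in, with the robot touching nothing.
It also fails if it takes over 72 s, if anything falls off the work surface, if the arm or the gripper's body presses on something with over 40 N, if the wrist force passes 120 N, or if a joint passes its speed limit or range.

## Working session

There is one attempt and no reset: what is moved stays moved. The work goes in short steps, each a Python script; the robot and the scene stay as the last script left them, time stands still between calls to the robot, and variables do not carry over. Pictures are saved under pics/ and viewed, and the job is handed in when it is done.

```bash
mkdir -p pics; ls
python3 - <<'E'
from bench import robot
import cv2
for n in ("side","top","wrist"):
    d=robot.get_image(n); cv2.imwrite(f"pics/{n}0.png",d["img"])
    print(n,d["fovy"],d["cx"],d["cy"],d["eye"],d["orientation"])
print(robot.current_t(),robot.current_contact_force())
E
```

```text
pics
side 49.00925370265661 314.26745922505665 197.79463136477068 [ 217.60712488  774.25967112 1028.57499999] [-2.39245136e+00 -2.38771954e-03 -2.78195308e+00]
top 43.91428033757701 321.32861676304265 205.34705298250972 [ 271.41953523    4.15508786 1672.48219021] [-2.97942308 -0.00961314 -1.56092287]
wrist 60.013432798894314 323.78111857336523 207.0783283781983 [ 279.43615056 -478.78955681  383.20221856] [ 2.89666305e+00  2.36757456e-03 -1.16390083e+00]
0.15 [0.76514576 0.35734956 0.36529437]
```

View pics/side0.png

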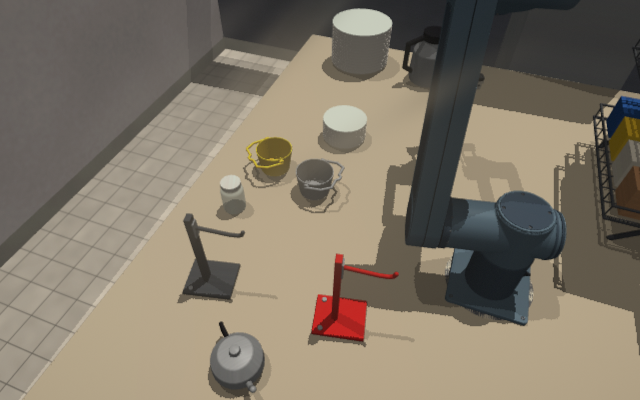

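View pics/top0.png

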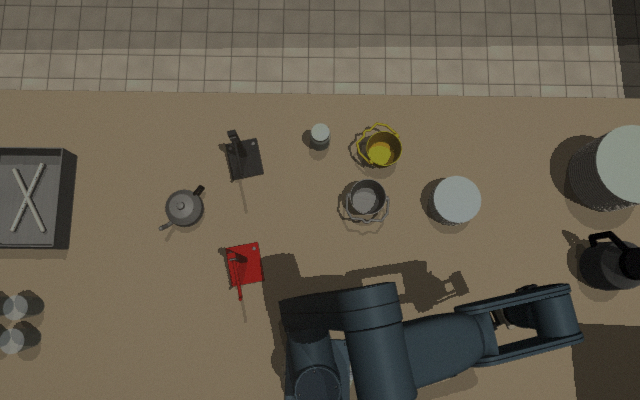

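View pics/wrist0.png

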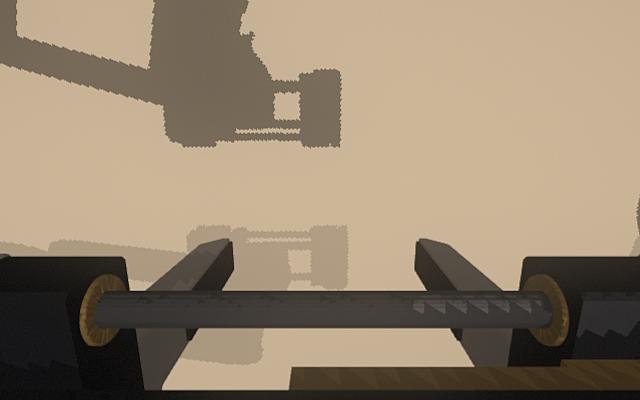

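Run:
```python
import cv2,numpy as np
t=cv2.imread("pics/top0.png"); s=cv2.imread("pics/side0.png")
a=cv2.resize(t[160:240,320:420],None,fx=5,fy=5,interpolation=cv2.INTER_CUBIC)
b=cv2.resize(s[140:220,280:360],None,fx=5,fy=5,interpolation=cv2.INTER_CUBIC)[:, :300+0] if 0 else cv2.resize(s[145:225,285:345],None,fx=5,fy=5,interpolation=cv2.INTER_CUBIC)
cv2.imwrite("pics/c1.png",np.hstack([a,b]))
a=cv2.resize(t[115:215,210:280],None,fx=5,fy=5,interpolation=cv2.INTER_CUBIC)
b=cv2.resize(s[205:305,175:255],None,fx=5,fy=5,interpolation=cv2.INTER_CUBIC)
cv2.imwrite("pics/c2.png",np.hstack([a,b]))
```

```text
(no output)
```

View pics/c1.png

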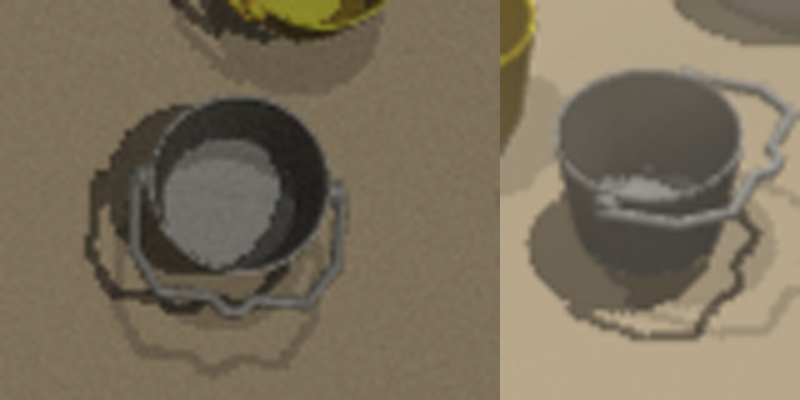

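View pics/c2.png

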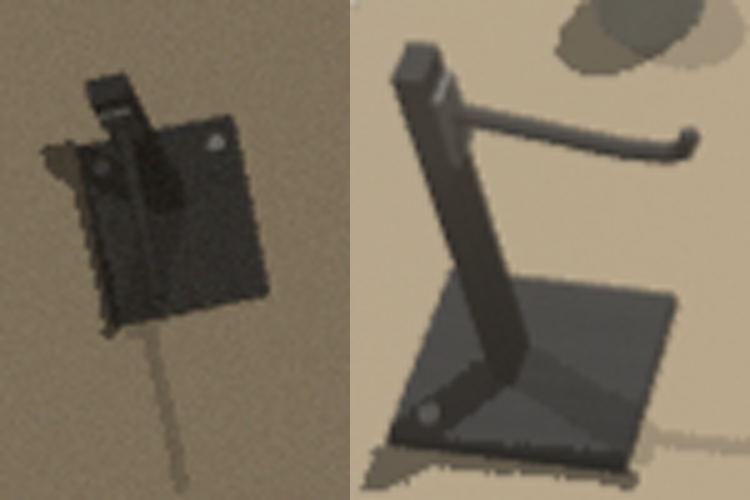

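```bash
cat > h.py <<'E'
import numpy as np
from scipy.spatial.transform import Rotation as R
CAM={"side":(49.00925370265661,314.267,197.795,[217.607,774.260,1028.575],[-2.39245136,-2.38771954e-03,-2.78195308]),
"top":(43.91428,321.3286,205.347,[271.4195,4.15509,1672.482],[-2.97942308,-0.00961314,-1.56092287])}
def cam(c):
    if isinstance(c,str): f,cx,cy,e,o=CAM[c]
    else: f,cx,cy,e,o=c["fovy"],c["cx"],c["cy"],c["eye"],c["orientation"]
    return 200/np.tan(np.radians(f)/2),cx,cy,np.array(e,float),R.from_euler("xyz",o).as_matrix()
def ray(c,u,v):
    F,cx,cy,e,M=cam(c); d=M@np.array([(u-cx)/F,(v-cy)/F,1]); return e,d/np.linalg.norm(d)
def onz(c,u,v,z):
    e,d=ray(c,u,v); return e+d*(z-e[2])/d[2]
def proj(c,p):
    F,cx,cy,e,M=cam(c); q=M.T@(np.array(p,float)-e); return np.array([F*q[0]/q[2]+cx,F*q[1]/q[2]+cy])
def tri(c1,p1,c2,p2):
    a,d=ray(c1,*p1); b,g=ray(c2,*p2)
    s=np.linalg.lstsq(np.c_[d,-g],b-a,rcond=None)[0]
    P,Q=a+s[0]*d,b+s[1]*g; return (P+Q)/2,np.linalg.norm(P-Q)
E
python3 - <<'E'
from h import *
import cv2
np.set_printoptions(precision=1,suppress=True)
T=lambda x,y:(320+(x+.0)/5,160+y/5)
print("rim",onz("top",*T(241,184),82)," L/R",onz("top",*T(153,184),82),onz("top",*T(330,184),82))
L=onz("top",*T(140,172),72);Rr=onz("top",*T(340,186),72);B=onz("top",*T(237,308),72)
print("hinge",L,Rr,"mid",(L+Rr)/2,np.linalg.norm(L-Rr),"bump",B)
print("tri bump",tri("top",T(237,308),"side",(339,176.4)))
S=lambda x,y:(210+x/5,115+y/5)
c=[onz("top",*S(*p),10) for p in((232,115),(270,293),(108,325),(78,148))]
for i in range(4): print(c[i],np.linalg.norm(c[i]-c[i-1]))
print("ctr",sum(c)/4)
print("posttop",onz("top",*S(108,90),260))
Q=lambda x,y:(175+(x-350)/5,205+y/5)
print("post top side",onz("side",*Q(415,58),260))
print("tip side",onz("side",*Q(690,133),234),"seat-ish",onz("side",*Q(640,152),215))
print("base side",[onz("side",*Q(*p),10) for p in((455,272),(678,296),(632,465),(390,440))])
print("post foot",onz("side",*Q(508,385),10))
E
```

```text
rim [ 561.8 -161.1   82. ]  L/R [ 561.1 -103.7   82. ] [ 562.4 -219.3   82. ]
hinge [570.8 -95.8  72. ] [ 563.  -227.2   72. ] mid [ 566.9 -161.5   72. ] 131.60503431543577 bump [ 481.5 -159.1   72. ]
tri bump (array([ 481.9, -157.2,   86.9]), np.float64(4.663368873560848))
[777.7 218.4  10. ] 108.5735075130602
[651.6 188.5  10. ] 129.5970311817821
[627.9 298.5  10. ] 112.52262432075331
[752.7 324.1  10. ] 127.41215685583053
ctr [702.4 257.3  10. ]
posttop [715.9 259.7 260. ]
post top side [718.1 262.6 260. ]
tip side [592.2 239.8 234. ] seat-ish [617.9 245.5 215. ]
base side [array([775.7, 224.7,  10. ]), array([651.4, 195. ,  10. ]), array([625.4, 298.2,  10. ]), array([751.7, 330. ,  10. ])]
post foot [710.6 278.6  10. ]
```

Run:
```python
from h import *
from bench import robot
np.set_printoptions(precision=2,suppress=True)
for p in ((592,235,234),(616,239,215),(700,257,215),(717,261,260)):
    q=proj("top",p); print(p,q,(q-[210,115])*5, proj("side",p))
q=R.from_euler("xyz",robot.current_eef_rot()).as_matrix(); p=np.array(robot.current_tcp_pos())
print(q)
d=robot.get_image("wrist"); print("cam in tool",q.T@(np.array(d["eye"])-p)); print(q.T@R.from_euler("xyz",d["orientation"]).as_matrix())
```

```text
(592, 235, 234) [239.81 176.07] [149.03 305.37] [244.  230.1]
(616, 239, 215) [239.73 169.65] [148.65 273.24] [235.   233.59]
(700, 257, 215) [234.8  142.58] [124.   137.92] [199.82 229.31]
(717, 261, 260) [231.18 132.63] [105.92  88.17] [188.77 216.25]
[[ 0.92  0.4  -0.  ]
 [ 0.4  -0.92  0.  ]
 [ 0.   -0.   -1.  ]]
cam in tool [  67.15    0.49 -165.29]
[[ 0.   -0.97 -0.24]
 [ 1.    0.   -0.  ]
 [ 0.   -0.24  0.97]]
```

```bash
cat >> h.py <<'E'
def rot(a,psi,flip=1):
    """tool axis tilted a from down towards heading psi; jaws in the vertical plane of psi"""
    c,s=np.cos(psi),np.sin(psi)
    d=np.array([np.sin(a)*c,np.sin(a)*s,-np.cos(a)]); n=np.array([np.cos(a)*c,np.cos(a)*s,np.sin(a)])*flip
    M=np.c_[np.cross(n,d),n,d]
    return R.from_matrix(M).as_euler("xyz"),d,n*flip
E
python3 - <<'E'
from h import *
from bench import robot
import cv2
np.set_printoptions(precision=3,suppress=True)
try:
    robot.move_ptp([455,-165,270],[np.pi,0,0]); print(robot.current_t())
    d=robot.get_image("wrist"); cv2.imwrite("pics/wp.png",d["img"]); np.save("wp.npy",d,allow_pickle=True)
    robot.move_ptp([520,218,330],[np.pi,0,0.2]); print(robot.current_t())
    d=robot.get_image("wrist"); cv2.imwrite("pics/ws.png",d["img"]); np.save("ws.npy",d,allow_pickle=True)
except robot.MotionError as e: print("ERR",e)
print(robot.current_t(),robot.current_tcp_pos())
E
```

```text
1.7417
3.25
3.3 [520.338 216.661 329.755]
```

View pics/wp.png

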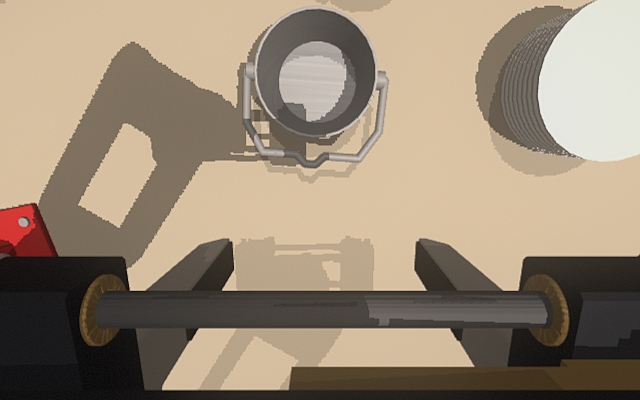

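View pics/ws.png

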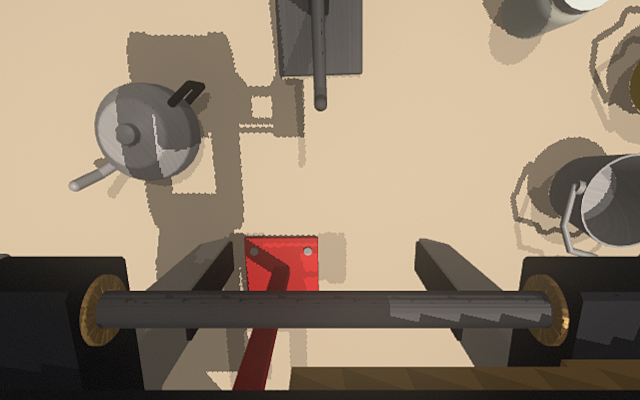

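The wrist views show the steel pail at (319,72), with its bump at (313,163) and hinges at (249,70) and (383,77). The dark hook's tip is at (321,103).

The two pail candidates in the top view are the grey one (366,200) and the yellow one (380,150). Grey is the one to use. For the stand it is dark (243,160) or red (243,265), and dark is the one to use. The earlier crops c1 and c2 confirm both.

Run:
```python
from h import *
from bench import robot
import cv2
np.set_printoptions(precision=3,suppress=True)
wp=np.load("wp.npy",allow_pickle=True).item(); ws=np.load("ws.npy",allow_pickle=True).item()
L=onz(wp,249,71,72);Rr=onz(wp,383,78,72);m=(L+Rr)/2
print("hinge",L,Rr,m,np.linalg.norm(L-Rr)); a=(L-Rr)[:2]; psi=np.arctan2(-a[0],a[1]); print("psi",psi)
print("rimc",onz(wp,319,72,82),"bump",onz(wp,313,163,72),"bars",onz(wp,272,156,72),onz(wp,352,157,72))
b1=onz(wp,272,156,72)-onz(wp,352,157,72); print("psi bar",np.arctan2(-b1[0],b1[1]))
for z in (222,234,246): print("tip wrist",onz(ws,321,103,z),"side",onz("side",243,231.6,z), "axis",onz(ws,318,3,z-19))
print(tri(ws,(321,103),"side",(243,231.6)))
print("base front",onz(ws,281,76,10),onz(ws,362,73,10), "mid",(onz(ws,281,76,10)+onz(ws,362,73,10))/2)
# IK along plan
q=0
c=np.array([562,-161,72.]); 
for psi in (-0.05,):
  for flip in (1,-1):
    for a,th in ((0.785,0),(0.785,.5),(.5,1),(.2,1.57),(0,1.57)):
        o,d,n=rot(a,psi,flip); X=np.array([np.cos(psi),np.sin(psi),0])
        p=c+78*(-np.cos(th)*X+np.sin(th)*np.array([0,0,1]))+15*d+28*n
        print(flip,a,th,p,robot.inverse_kinematics(p,o))
  for flip in (1,-1):
    for z in(200,260): print(robot.inverse_kinematics([613,215,z],rot(0,.21,flip)[0]))
```

```text
hinge [569.169 -92.29   72.   ] [ 562.621 -224.412   72.   ] [ 565.895 -158.351   72.   ] 132.28367352517375
psi -0.049517661529557624
rimc [ 566.949 -161.305   82.   ] bump [ 478.7   -154.554   72.   ] bars [ 486.003 -111.87    72.   ] [ 484.941 -195.285   72.   ]
psi bar -0.01272955417176192
tip wrist [598.209 234.391 222.   ] side [597.814 231.705 222.   ] axis [669.78  251.127 203.   ]
tip wrist [597.686 234.188 234.   ] side [592.157 239.777 234.   ] axis [666.349 250.251 215.   ]
tip wrist [597.163 233.986 246.   ] side [586.501 247.849 246.   ] axis [662.918 249.374 227.   ]
(array([597.352, 233.885, 224.596]), np.float64(1.7499907843372375))
base front [630.512 296.337  10.   ] [655.215 192.471  10.   ] mid [642.863 244.404  10.   ]
1 0.785 0 [ 514.469 -158.621   81.18 ] [-0.904  0.225  2.412  1.691  0.567 -2.395]
1 0.785 0.5 [ 524.005 -159.099  118.575] [-0.879  0.129  2.354  1.465  0.551 -2.104]
1 0.5 1 [ 551.633 -160.481  137.895] [-0.66   0.138  2.036  0.503  0.607 -0.975]
1 0.2 1.57 [ 592.322 -162.517  140.862] [-0.502  0.319  1.672  0.105  0.973 -0.504]
1 0 1.57 [ 589.903 -162.396  135.   ] [-0.451  0.432  1.496  0.     1.214 -0.401]
-1 0.785 0 [ 514.469 -158.621   81.18 ] [-0.904  0.225  2.412  1.691  0.567  0.746]
-1 0.785 0.5 [ 524.005 -159.099  118.575] [-0.879  0.129  2.354  1.465  0.551  1.038]
-1 0.5 1 [ 551.633 -160.481  137.895] [-0.66   0.138  2.036  0.503  0.607  2.167]
-1 0.2 1.57 [ 592.322 -162.517  140.862] [-0.502  0.319  1.672  0.105  0.973  2.638]
-1 0 1.57 [ 589.903 -162.396  135.   ] [-0.451  0.432  1.496  0.     1.214  2.741]
[ 0.166  0.449  1.303  0.     1.389 -0.044]
[ 0.166  0.42   1.204  0.     1.518 -0.044]
[ 0.166  0.449  1.303 -0.     1.389  3.098]
[ 0.166  0.42   1.204 -0.     1.518  3.098]
```

```bash
cat >> h.py <<'E'
PC=np.array([565.8,-159,72.]); PSI=-0.043; PX=np.array([np.cos(PSI),np.sin(PSI),0]); PY=np.array([-np.sin(PSI),np.cos(PSI),0]); Z=np.array([0,0,1.])
OFF=-24
def bar(th,r=78): return PC+OFF*PY+r*(-np.cos(th)*PX+np.sin(th)*Z)
E
python3 - <<'E'
from h import *
from bench import robot
np.set_printoptions(precision=2,suppress=True)
for a0 in (.785,.95,1.1,1.25):
  print(a0)
  for th in np.linspace(0,np.pi/2,7):
    a=a0*(1-th/(np.pi/2)); o,d,n=rot(a,PSI)
    p=bar(th)+13*d+28*n
    print(th,a,p,robot.inverse_kinematics(p,o))
  o,d,n=rot(a0,PSI); print("pre",robot.inverse_kinematics(bar(0)+13*d+20*n-80*d,o))
E
```

```text
0.785
0.0 0.785 [ 515.81 -180.87   82.6 ] [-0.95  0.24  2.38  1.61  0.59 -2.36]
0.2617993877991494 0.6541666666666667 [ 519.6  -181.03   98.91] [-0.85  0.16  2.25  1.12  0.51 -1.76]
0.5235987755982988 0.5233333333333334 [ 528.   -181.4   113.73] [-0.76  0.15  2.11  0.66  0.57 -1.22]
0.7853981633974483 0.3925 [ 540.48 -181.93  125.85] [-0.67  0.19  1.96  0.35  0.7  -0.87]
1.0471975511965976 0.2616666666666667 [ 556.19 -182.61  134.24] [-0.6   0.25  1.8   0.18  0.87 -0.65]
1.308996938995747 0.13083333333333338 [ 574.03 -183.38  138.11] [-0.53  0.34  1.64  0.07  1.05 -0.52]
1.5707963267948966 0.0 [ 592.74 -184.18  137.  ] [-0.48  0.44  1.47  0.    1.23 -0.44]
pre [-1.16  0.    2.43  1.23  0.74 -2.09]
0.95
0.0 0.95 [ 513.68 -180.78   87.21] [-1.08  0.34  2.49  1.88  0.82 -2.78]
0.2617993877991494 0.7916666666666666 [ 518.39 -180.98  102.98] [-0.95  0.19  2.36  1.51  0.6  -2.23]
0.5235987755982988 0.6333333333333334 [ 527.52 -181.37  117.09] [-0.82  0.13  2.2   0.96  0.53 -1.56]
0.7853981633974483 0.475 [ 540.48 -181.93  128.4 ] [-0.71  0.16  2.03  0.5   0.63 -1.03]
1.0471975511965976 0.3
[... 884 characters left out ...]
84.18  137.  ] [-0.48  0.44  1.47  0.    1.23 -0.44]
pre None
1.25
0.0 1.25 [ 507.99 -180.53   94.47] None
0.2617993877991494 1.0416666666666667 [ 514.83 -180.83  109.8 ] [-1.14  0.36  2.53  1.89  0.94 -2.86]
0.5235987755982988 0.8333333333333335 [ 525.7  -181.3   122.98] [-0.96  0.16  2.36  1.52  0.63 -2.23]
0.7853981633974483 0.625 [ 539.95 -181.91  132.99] [-0.79  0.12  2.15  0.86  0.55 -1.43]
1.0471975511965976 0.41666666666666674 [ 556.64 -182.63  138.99] [-0.66  0.18  1.93  0.37  0.71 -0.86]
1.308996938995747 0.20833333333333343 [ 574.65 -183.4   140.41] [-0.56  0.3   1.7   0.12  0.96 -0.58]
1.5707963267948966 0.0 [ 592.74 -184.18  137.  ] [-0.48  0.44  1.47  0.    1.23 -0.44]
pre None
```

Run:
```python
from h import *
from bench import robot
import cv2
np.set_printoptions(precision=2,suppress=True)
a0=.85;o,d,n=rot(a0,PSI)
for back in(50,70):
  p=bar(0)+13*d+20*n-back*d; print(p,robot.inverse_kinematics(p,o))
back=50; pre=bar(0)+13*d+20*n-back*d
o1,_,_=rot(0.3,PSI)
try:
    robot.move_gripper(0.6)
    robot.move_ptp([420,-180,250],o1); print(robot.current_t())
    robot.move_linear(pre,o,speed=120)
except robot.MotionError as e: print("ERR",e)
print(robot.current_t(),robot.current_tcp_pos(),pre,robot.current_gripper_width(),robot.current_contact_force())
cv2.imwrite("pics/side1.png",robot.get_image("side")["img"]);cv2.imwrite("pics/w1.png",robot.get_image("wrist")["img"])
s=cv2.imread("pics/side1.png")[100:260,240:420]; w=cv2.resize(cv2.imread("pics/w1.png"),(400,250))
s=cv2.resize(s,None,fx=2.2,fy=2.2); c=np.zeros((352,796,3),np.uint8); c[:,:396]=s; c[:250,396:]=w; cv2.imwrite("pics/v1.png",c)
```

```text
[ 472.26 -179.    111.44] [-1.15  0.13  2.48  1.51  0.74 -2.41]
[ 457.24 -178.35  124.64] [-1.21  0.07  2.49  1.4   0.78 -2.33]
6.1667
8.2917 [ 472.24 -179.17  111.6 ] [ 472.26 -179.    111.44] 0.5984942986124694 [0.82 0.42 0.39]
```

View pics/v1.png

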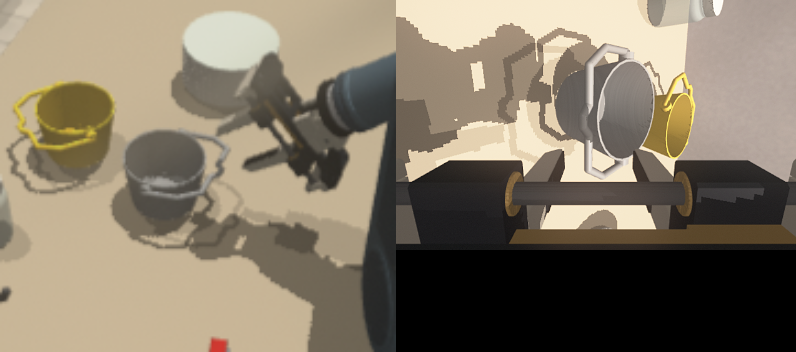

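The side view (left half) shows the open jaws beside the folded bail. In the wrist view the bail runs between the two fingers, with the lower finger below it. Next I advance and sweep the bail up.

Run:
```python
from h import *
from bench import robot
import cv2
np.set_printoptions(precision=2,suppress=True)
a0=.85;o,d,n=rot(a0,PSI)
try:
    if not robot.move_linear(bar(0)+13*d+20*n,o,speed=80,f_stop=5):
      print(robot.current_t(),robot.current_contact_force())
      for th in np.linspace(0,np.pi/2,8):
        a=a0*(1-th/(np.pi/2)); o,d,n=rot(a,PSI)
        hit=robot.move_linear(bar(th)+(13+5*th/1.57)*d+27.5*n,o,speed=50,f_stop=7)
        print(th,robot.current_t(),robot.current_contact_force(),hit)
        if hit: break
    else: print("hit adv")
except robot.MotionError as e: print("ERR",e)
print(robot.current_t(),robot.current_tcp_pos())
s=robot.get_image("side")["img"][100:260,240:420]; w=cv2.resize(robot.get_image("wrist")["img"],(400,250))
s=cv2.resize(s,None,fx=2.2,fy=2.2); c=np.zeros((352,796,3),np.uint8); c[:,:396]=s; c[:250,396:]=w; cv2.imwrite("pics/v2.png",c)
```

```text
9.1667 [ 0.86 -0.51  0.2 ]
0.0 9.4667 [-0.19 -0.35 -0.11] False
0.2243994752564138 10.0333 [-0.32  0.48  0.15] False
0.4487989505128276 10.6167 [ 0.76 -0.35 -0.4 ] False
0.6731984257692414 11.15 [ 0.88  0.5  -0.65] False
0.8975979010256552 11.5917 [-0.46  0.33  0.8 ] False
1.121997376282069 12.0417 [-0.12 -0.12 -0.33] False
1.3463968515384828 12.5 [-0.23  0.22 -0.24] False
1.5707963267948966 12.9583 [ 0.44 -0.11  0.24] False
12.9583 [ 591.44 -183.81  131.38]
```

View pics/v2.png

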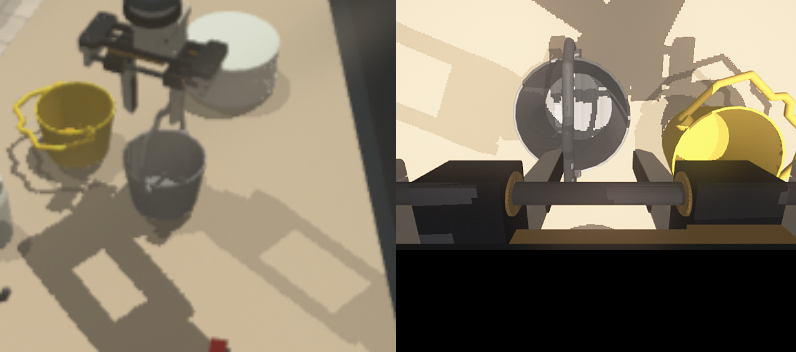

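The bail is upright and resting against the -x finger, and the pail hasn't moved. Next I centre the jaws on the bar, close, and lift a little.

Run:
```python
from h import *
from bench import robot
import cv2
np.set_printoptions(precision=2,suppress=True)
o,d,n=rot(0,PSI)
p=np.array(robot.current_tcp_pos())-23.8*PX; p[2]=131.2
f=lambda: np.mean([robot.current_contact_force() for _ in range(1)],axis=0)
print(robot.move_linear(p,o,speed=60,f_stop=5), robot.current_contact_force())
robot.move_gripper(0.0); print("w",robot.current_gripper_width()*93,robot.current_contact_force(),robot.current_t())
F=[]
for i in range(10): robot.sleep(.02);F.append(robot.current_contact_force())
print("mean",np.mean(F,0))
p[2]+=30; robot.move_linear(p,o,speed=40,f_stop=10)
F=[];M=[]
robot.sleep(.3)
for i in range(15): robot.sleep(.02);F.append(robot.current_contact_force());M.append(robot.current_ft_torque())
print("lifted",np.mean(F,0),np.std(F,0),np.mean(M,0),robot.current_t(),robot.current_tcp_pos())
s=robot.get_image("side")["img"][80:240,240:420]; w=cv2.resize(robot.get_image("wrist")["img"],(400,250))
s=cv2.resize(s,None,fx=2.2,fy=2.2); c=np.zeros((352,796,3),np.uint8); c[:,:396]=s; c[:250,396:]=w; cv2.imwrite("pics/v3.png",c)
```

```text
False [0.92 0.14 0.72]
w 6.86966872111843 [ 0.77 -0.15 -0.12] 14.4583
mean [ 0.62  0.61 -0.11]
lifted [ 0.09 -0.05 -3.8 ] [0.57 0.34 0.45] [-0.11 -0.08  0.01] 16.075 [ 567.32 -182.84  161.16]
```

View pics/v3.png

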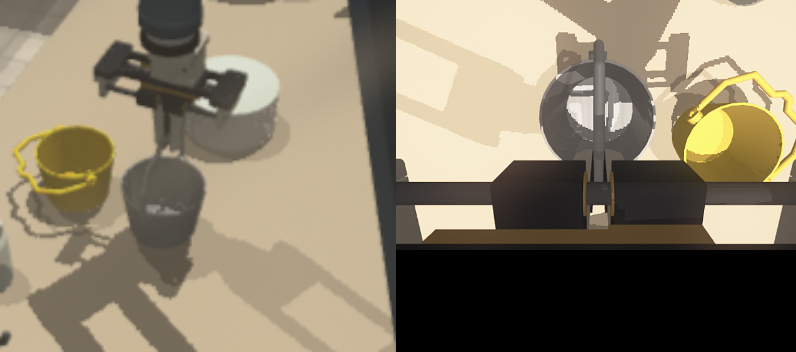

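Run:
```python
from h import *
from bench import robot
import cv2
d=robot.get_image("wrist"); np.save("w4.npy",d,allow_pickle=True)
im=d["img"][40:290,230:430]; cv2.imwrite("pics/v4.png",cv2.resize(im,None,fx=2.4,fy=2.4,interpolation=cv2.INTER_CUBIC))
p=np.array(robot.current_tcp_pos())
for s in (14,24,38,72-0,92): 
  q=p+19*Z; q=q+s*PY+(9*Z if s==24 else 0*Z)+(-78*Z if s==92 else 0); print(s,proj(d,q),(proj(d,q)-[230,40])*2.4)
```

```text
14 [322.92490672 241.97753336] [223.01977612 484.74608007]
24 [322.85512586 226.5324502 ] [222.85230206 447.67788047]
38 [322.89697768 189.15245797] [222.95274643 357.96589914]
72 [322.85345848 106.84008764] [222.84830034 160.41621034]
92 [323.20043881  77.69677141] [223.68105315  90.47225138]
```

View pics/v4.png

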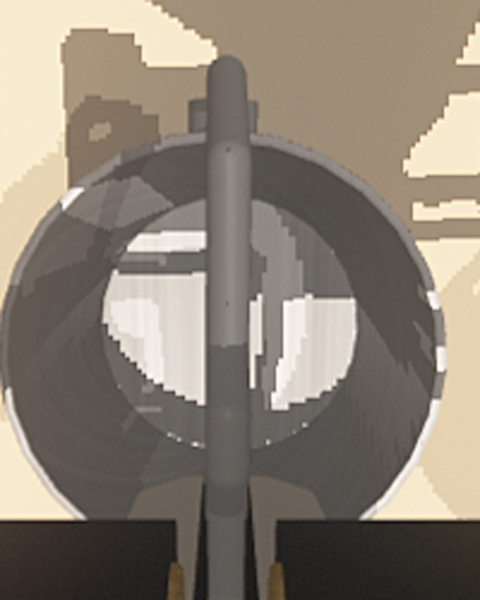

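Run:
```python
from h import *
np.set_printoptions(precision=1,suppress=True)
ws=np.load("ws.npy",allow_pickle=True).item()
print("jar top",onz("top",320,131,110),"red corners",[onz("top",*p,10) for p in((230,247),(258,243),(263,283),(235,290))],"red wrist",onz(ws,245,237,10),onz(ws,318,237,10),"yellow rim",onz("top",383,149,82))
print("teapot",onz("top",184,206,60))
```

```text
jar top [773.6  -1.6 110. ] red corners [array([398.9, 294.9,  10. ]), array([413.3, 201.8,  10. ]), array([281.1, 181.2,  10. ]), array([257.4, 272.8,  10. ])] red wrist [399.4 310.9  10. ] [420.6 205.2  10. ] yellow rim [ 723.4 -211.1   82. ]
teapot [528.  442.2  60. ]
```

The path is clear: the jar is at x≈774, the red stand reaches x≤420, and the teapot is at y≈442.

```bash
cat >> h.py <<'E'
SP=.228; SX=np.array([np.cos(SP),np.sin(SP),0]); SY=np.array([-np.sin(SP),np.cos(SP),0])
SEAT=np.array([618.5,239,0]); GO=25
def hang(back,z): 
    p=SEAT-back*SX-GO*SY; p[2]=z; return p
E
python3 - <<'E'
from h import *
from bench import robot
import cv2
np.set_printoptions(precision=2,suppress=True)
o,_,_=rot(0,PSI); os_,_,_=rot(0,SP)
p=np.array(robot.current_tcp_pos())
try:
    p[2]=232; robot.move_linear(p,o,speed=90,f_stop=12)
    print(robot.move_linear(hang(62,232),os_,speed=110,f_stop=12))
except robot.MotionError as e: print("ERR",e)
robot.sleep(.4)
print(robot.current_t(),robot.current_tcp_pos(),robot.current_gripper_width()*93,robot.current_contact_force())
d=robot.get_image("wrist"); np.save("w5.npy",d,allow_pickle=True); cv2.imwrite("pics/w5.png",d["img"])
s=robot.get_image("side")["img"][130:330,150:350]; cv2.imwrite("pics/s5.png",cv2.resize(s,None,fx=3,fy=3,interpolation=cv2.INTER_CUBIC))
E
```

```text
False
21.1917 [563.78 200.61 232.04] 6.681223178230328 [ 0.11  0.4  -3.78]
```

View pics/w5.png

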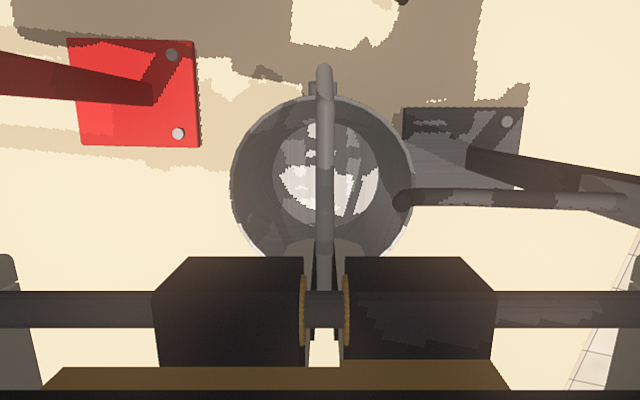

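View pics/s5.png

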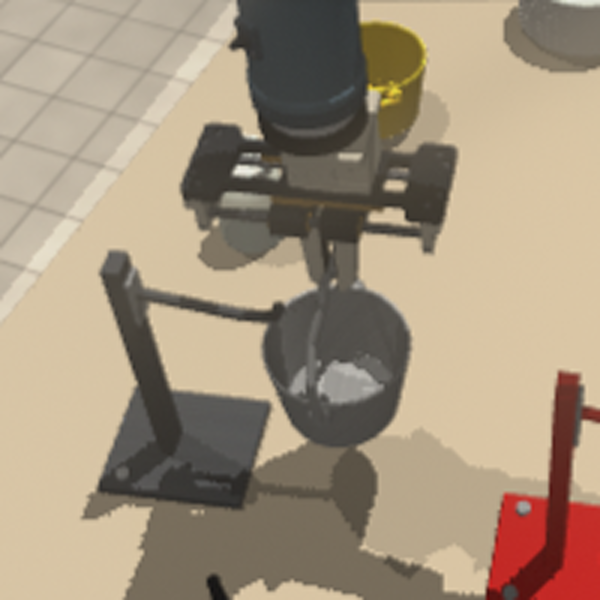

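Run:
```python
from h import *
import cv2
from bench import robot
np.set_printoptions(precision=2,suppress=True)
ws=np.load("ws.npy",allow_pickle=True).item();w5=np.load("w5.npy",allow_pickle=True).item()
t,e=tri(ws,(321,103),w5,(402,200)); print(t,e)
for z in (222,230,238): print(z,onz(w5,402,200,z),onz(ws,321,103,z),"axis",onz(w5,430,198,z-16),onz(w5,540,200,z-19))
p=np.array(robot.current_tcp_pos())
print("bump px",proj(w5,p+GO*SY+26*Z),"lat of tip vs bump",(onz(w5,402,200,228)-(p+GO*SY))@SY,(onz(ws,321,103,228)-(p+GO*SY))@SY)
im=w5["img"][50:290,250:450]; cv2.imwrite("pics/v6.png",cv2.resize(im,None,fx=2.5,fy=2.5,interpolation=cv2.INTER_CUBIC))
```

```text
[598.59 234.7  217.67] 0.6177771904925945
222 [597.59 235.68 222.  ] [598.21 234.39 222.  ] axis [617.12 237.66 206.  ] [680.18 250.4  203.  ]
230 [595.37 237.04 230.  ] [597.86 234.26 230.  ] axis [614.27 238.82 214.  ] [674.77 251.02 211.  ]
238 [593.15 238.39 238.  ] [597.51 234.12 238.  ] axis [611.42 239.98 222.  ] [669.37 251.64 219.  ]
bump px [323.09 222.56] lat of tip vs bump 2.8598998287061974 0.057671667191539225
```

View pics/v6.png

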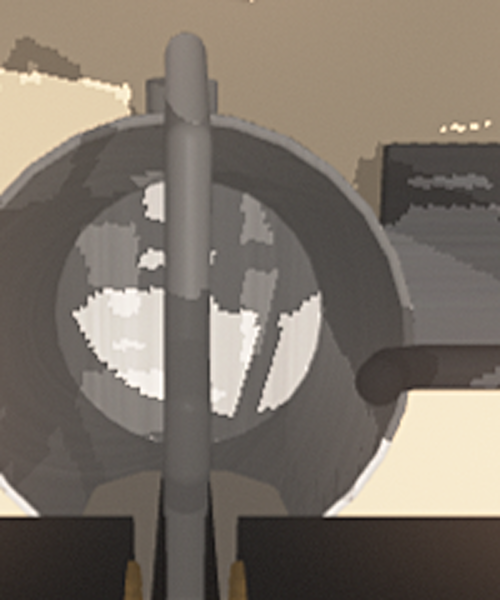

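Run:
```python
from h import *
from bench import robot
import cv2
np.set_printoptions(precision=2,suppress=True)
print(robot.move_linear(hang(0,232),speed=50,f_stop=4)); robot.sleep(.3)
F=[]
for i in range(10): robot.sleep(.02);F.append(robot.current_contact_force())
print(robot.current_t(),robot.current_tcp_pos(),np.mean(F,0))
d=robot.get_image("wrist"); np.save("w7.npy",d,allow_pickle=True)
im=d["img"][40:280,230:480]; a=cv2.resize(im,None,fx=2,fy=2,interpolation=cv2.INTER_CUBIC)
s=cv2.resize(robot.get_image("side")["img"][180:300,170:320],None,fx=2,fy=2,interpolation=cv2.INTER_CUBIC)
c=np.zeros((480,800,3),np.uint8); c[:,:500]=a; c[:240,500:]=s; cv2.imwrite("pics/v7.png",c)
```

```text
False
23.15 [624.12 214.65 232.04] [ 0.02  0.18 -3.78]
```

View pics/v7.png

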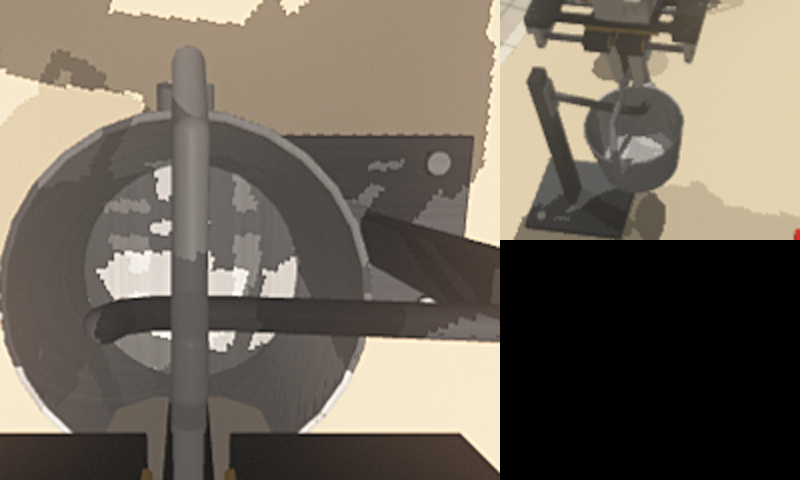

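Run:
```python
from h import *
np.set_printoptions(precision=2,suppress=True)
d=np.load("w7.npy",allow_pickle=True).item()
ws=np.load("ws.npy",allow_pickle=True).item()
p=hang(0,232)
for z in (203,209,215,221):
    q=onz(d,323,197.5,z); r=onz(d,282,202,z+14); print(z,"bar lat",(q-p)@SY,"tip",(r-p)@SY,(r-p)@SX,"ws tip",(onz(ws,321,103,z+14)-p)@SY,(onz(ws,321,103,z+14)-p)@SX)
print(tri(ws,(321,103),d,(282,202)))
```

```text
203 bar lat 23.641836731709 tip 24.262268587963387 -22.07884653418604 ws tip 25.128927329946738 -20.57622077684616
209 bar lat 24.96411827527894 tip 25.66657414113904 -21.335549625058466 ws tip 25.089578276161987 -20.853850384043994
215 bar lat 26.286399818848878 tip 27.070879694314744 -20.592252715930993 ws tip 25.050229222377236 -21.131479991241704
221 bar lat 27.60868136241879 tip 28.475185247490394 -19.848955806803414 ws tip 25.01088016859246 -21.40910959843943
(array([597.86, 234.52, 222.35]), np.float64(0.7260248358867304))
```

The hook passes under the bail, about 25 mm beside the grip and in line with the bump, with the tip about 21 mm in front. Now I lower by feel.

Run:
```python
from h import *
from bench import robot
np.set_printoptions(precision=2,suppress=True)
def F(k=10):
    v=[];m=[]
    for i in range(k): robot.sleep(.02);v.append(robot.current_contact_force());m.append(robot.current_ft_torque())
    return np.r_[np.mean(v,0),np.mean(m,0)]
print(robot.move_linear(hang(0,216),speed=30,f_stop=2.2)); print(F())
h=robot.move_linear(hang(0,178),speed=10,f_stop=2.2)
print(h,robot.current_t(),robot.current_tcp_pos(),F())
```

```text
False
[-0.05 -0.08 -3.69 -0.09 -0.13 -0.01]
True 26.4167 [623.83 214.76 190.34] [ 0.81  0.82  1.52  0.16 -0.24 -0.03]
```

Run:
```python
from h import *
from bench import robot
import cv2
np.set_printoptions(precision=2,suppress=True)
def F(k=10):
    v=[]
    for i in range(k): robot.sleep(.02);v.append(robot.current_contact_force())
    return np.mean(v,0)
print(F())
p=np.array(robot.current_tcp_pos()); 
d=robot.get_image("wrist"); np.save("w8.npy",d,allow_pickle=True)
im=d["img"][40:280,230:480]; a=cv2.resize(im,None,fx=2,fy=2,interpolation=cv2.INTER_CUBIC)
s=cv2.resize(robot.get_image("side")["img"][190:310,200:300],None,fx=3,fy=3,interpolation=cv2.INTER_CUBIC)
c=np.zeros((480,800,3),np.uint8); c[:,:500]=a; c[:360,500:]=s; cv2.imwrite("pics/v8.png",c)
```

```text
[1.48 1.16 2.18]
```

View pics/v8.png

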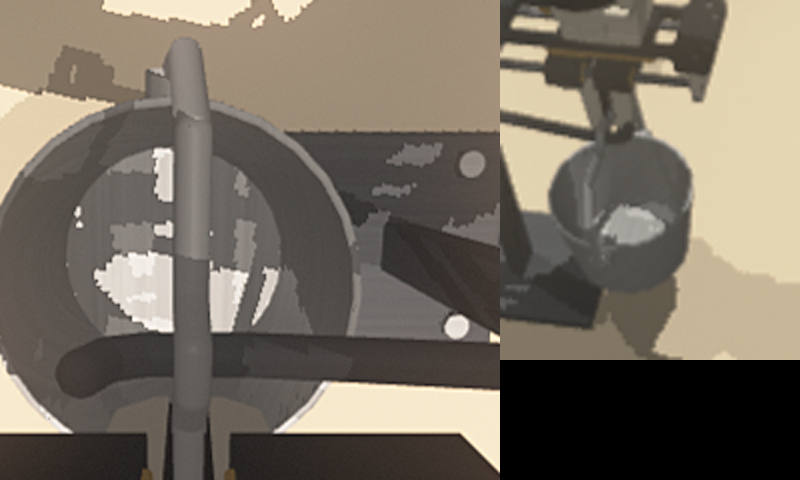

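The bump's crown, around crop (192,365), lies over the hook bar, and the measured force shows the hook carrying the full weight. I ease up slightly, then release.

Run:
```python
from h import *
from bench import robot
import cv2
np.set_printoptions(precision=2,suppress=True)
def F(k=10):
    v=[]
    for i in range(k): robot.sleep(.02);v.append(robot.current_contact_force())
    return np.mean(v,0)
p=np.array(robot.current_tcp_pos())
robot.move_linear(p+[0,0,.2],speed=5); print(F(),robot.current_tcp_pos())
robot.move_gripper(0.2); robot.sleep(.3); print(F(),robot.current_t())
robot.move_gripper(0.45); robot.sleep(.6); print(F(),robot.current_t())
d=robot.get_image("wrist")
im=d["img"][40:280,200:450]; a=cv2.resize(im,None,fx=2,fy=2,interpolation=cv2.INTER_CUBIC)
s=cv2.resize(robot.get_image("side")["img"][190:310,200:300],None,fx=3,fy=3,interpolation=cv2.INTER_CUBIC)
c=np.zeros((480,800,3),np.uint8); c[:,:500]=a; c[:360,500:]=s; cv2.imwrite("pics/v9.png",c)
```

```text
[1.25 1.16 2.54] [623.44 214.71 189.67]
[-0.21  0.08  0.31] 28.2583
[ 0.14 -0.05  0.05] 29.6333
```

View pics/v9.png

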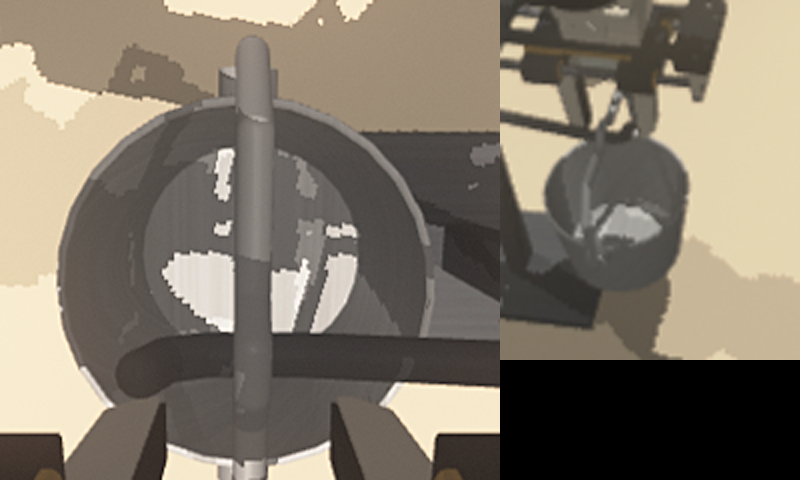

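The pail hangs free with no force on the tool, the bail is upright and the hook is under the bump. Both fingers are clear of the bar. I retreat straight up.

Run:
```python
from h import *
from bench import robot
import cv2
np.set_printoptions(precision=2,suppress=True)
p=np.array(robot.current_tcp_pos())
print(robot.move_linear(p+[0,0,25],speed=30,f_stop=3))
print(robot.move_linear(p+[0,0,120],speed=100,f_stop=3))
print(robot.move_linear([480,20,330],speed=150))
robot.sleep(3); print(robot.current_t(),robot.current_contact_force())
t=robot.get_image("top")["img"]; s=robot.get_image("side")["img"]
robot.sleep(.5); s2=robot.get_image("side")["img"]; print("motion",cv2.absdiff(s,s2).max())
a=cv2.resize(s[190:320,170:310],None,fx=3,fy=3,interpolation=cv2.INTER_CUBIC)
b=cv2.resize(t[110:220,190:300],None,fx=3,fy=3,interpolation=cv2.INTER_CUBIC)
c=np.zeros((400,800,3),np.uint8);c[:390,:420]=a;c[:330,420:750]=b;cv2.imwrite("pics/v10.png",c);cv2.imwrite("pics/top10.png",t)
```

```text
False
False
False
36.5833 [ 0.04 -0.51  0.13]
motion 8
```

View pics/v10.png

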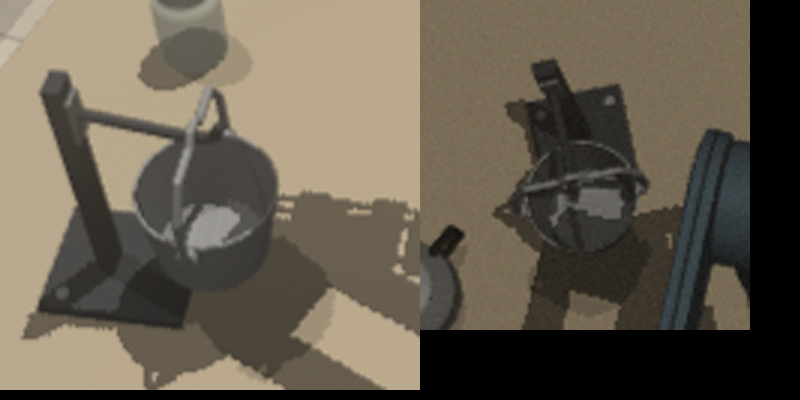

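View pics/top10.png

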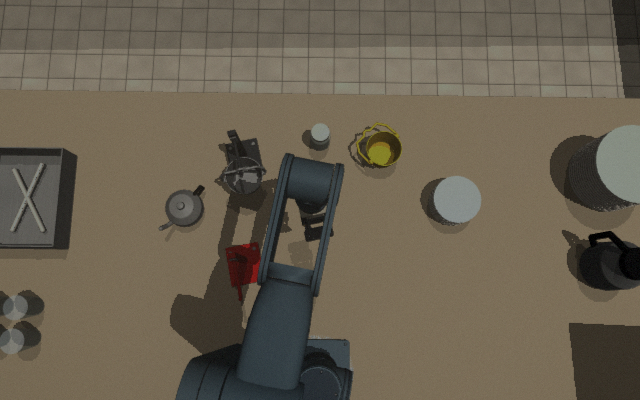

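Run:
```python
from bench import robot
print(robot.current_t()); robot.hand_in()
```

```text
37.2333
the job is handed in; nothing more can be done
```

The pail is hanging on the dark stand's hook by its bail, with the bump over the hook bar. I handed the job in at 37.2 s of the 72 s allowed.

**What I did:** I swung the bail upright with one finger while the pail stood on the counter, with no more than about 1 N on the tool. I then gripped the bar about 25 mm beside the bump, lifted the pail (3.8 N), and fed the bail over the hook. I lowered it at 10 mm/s until the force changed, with contact at TCP z ≈ 190. That puts the real seat at roughly 207 mm, which agrees with the camera estimate.

**Last checks:**
- **Hanging:** After release the tool force was about 0 N. The bail stayed upright and the pictures 0.5 s apart showed no motion. The bump lines up with the hook to within about 2 mm in the images.
- **Other objects:** The teapot, jar, saucers, yellow pail and red stand look unmoved in the last top view.

**Not quite as intended:**
- The arm stopped a little late on contact, so it pressed down about 2.5 N just before letting go.
- The 0.2 mm ease-up before release did not lower that force.
- The pail hung about 6° tilted while carried, because the grip was off-centre.

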